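# Wedge the red fuel tap open

### The arm

A 7-joint arm with a two-finger parallel gripper is mounted at the origin on a cart in front of the work surface, level with it; the furniture and walls round the work are solid. World frame = base frame: x ahead of the robot, y to its left, z up, the work surface at z = 0. Lengths are in m, angles in rad, forces in N, time in s.
With the tool pointing down it reaches from about 0.425 to 0.875 m from the base axis. Payload 4.7 kg.
Tool frame: the origin (TCP) lies where the fingers leave the gripper's body, on its centre line; the fingertips stand 70 mm ahead of it and the grasp point (between the pads) lies 51 mm ahead of it; z points along the fingers, y is the line along which they close (so a half turn about z gives the same grasp; the last joint's range is limited). The gripper opens to 87 mm and grips with 3 to 60 N. Pads are 19 mm wide; open, the fingers measure 117 mm over their backs; the gripper's body (75 mm by 190 mm) begins 51 mm behind the grasp point.
Start: joints at [-1.239, 0.321, -0.07, 1.45, 0.023, 1.371, -0.057], TCP at [0.203, 0.617, 0.292] pointing down, gripper open.
Joint ranges: [-2.86, 2.86], [-0.3, 2.09], [-1.38, 1.24], [0.06, 2.45], [-1.56, 4.7], [0.09, 2.05], [-2.69, 2.69]. Speed limits (rad/s): [2.57, 2.57, 3.14, 3.14, 3.14, 3.14, 3.14].

### API

Orientations are given as a rotation vector (axis times angle).
In Python, from bench import ctrl gives the robot as it stands.
- The arm moves only by the tool drive_tool, never from a script. Its argument "motion" is a list of rows, each a list of 3 entries, a list of its own where there are three numbers: the shift along the tool's x, y, z in cm, then the turn, a rotation vector about the tool's x, y, z in degrees, then the opening, from -1 (shut) to 1 (fully open). In form: [[[x, y, z], [ax, ay, az], claw], ...]. A call has 1 to 12 rows; each row shifts and turns the commanded pose from where the row before left it, along the tool's axes as they then stand; what a row does not reach is not made up. A row lasts 1/8 s, in which the tool goes at most 62.5 mm and 10.7 degrees, less where a joint would pass 70% of its speed; a pose out of reach is approached as far as the arm can. A call with a gripper value outside its range is refused whole. The fingers move at their own pace and stop on an object; "force" is the grip in N (left out, the last holds). Time passes only in rows, so rows that do not move let the fingers close. It gives the time, the measured TCP pose, the force, the opening and the grip force at its end, in the units of the state.
- ctrl.get_state(): the state, without advancing time (a new reading comes with each control period).
- ctrl.get_image(name): name is "scene" or "top" or "wrist"; returns the picture (384x512x3 uint8, red, green, blue); there is no depth.
- ctrl.calibration(name): a dict with "K" (3x3 intrinsics, pixels), "origin" and "attitude" of the camera in the world; the wrist camera has in their place "tool_from_camera" (4x4, takes a point from camera to tool coordinates, whose origin is the TCP and whose axes are the flange's). Camera axes: x right, y up, looking along -z (the intrinsics and any distortion apply to the point x, -y, -z); pixel columns grow to the right and rows downward; lengths in m; the calibration is good to about 2 mm. The wrist camera is an equidistant fisheye: a pixel r from the principal point sees the ray r / f radians off the axis. A picture is of the moment at which its call begins: read the wrist's pose just before it. calibration takes no time and is no camera call.
- ctrl.close_job(): hands the job in; it is judged then, once.
The state is a dict: "time": time; "joint_positions": joint angles; "qd": joint speeds; "joint_torque": joint torques, N m; "position": TCP position; "tool_rot": TCP orientation; "ft_force": force on the tool from outside, world axes, zero at the start; "torque": the same for the moment, N m; "grip_width": opening from 0.0 (shut) to 1.0 (fully open); "grip_force": force on a finger pad.
Only numpy, scipy, OpenCV 4.12 (cv2) and the standard library are available. Lean on these libraries where they do the work, as an engineer would, in place of code of your own. Each camera call takes 0.05 s, during which the arm holds its last target. There are 200 camera calls.

### The job

Open the fuel tap with the red handle: turn its upright handle clockwise (seen from above) until it lies in line with the tap's pipe, pressing the tapered plug fully down into its hole as you turn, so that it wedges and stays there when you let go; unless it is wedged, a spring turns it back. Leave the tap with the yellow handle as it is.

Things in the scene. Friction and masses are not known exactly. Their poses are not given: they have to be found in the camera images.
- red_tap_grip (a point): Grip centre of the red handle: an upright paddle 60 long, 14 thick, 40 mm tall (white line on top) on a round red collar 50 mm across. Lies on the turning axis, 22 mm above the collar's top, 18 below the paddle's top, 89 to 92 mm above the bench at the start. x runs along the paddle's length, y across its thickness, z up; turns and sinks with it. Fingertips may bear on the collar.
- red_tap: Bench fuel tap with the red handle, fixed to the bench; a like tap has a yellow handle. Round brass body 54 mm across, 50 mm tall, with the proud tapered steel plug and handle above, on a 90x64x8 mm plate. Origin: on the bench, under the turning axis. Its x axis runs along the straight pipe (130 mm long, 28 mm above the bench), z up.
- red_tap_turn (a joint): Turn of the red handle, rad, growing clockwise seen from above: 0 = at rest against its stop, paddle 60 degrees anticlockwise of the pipe; 1.047 = paddle in line with the pipe; other stop at 1.4. A spring of about 0.02 N m turns it back towards 0 unless the plug is wedged; turning it while it is wedged takes up to about 0.15 N m.
- red_tap_press (a joint): How far the red tap's plug and handle have been pressed down, m: 0 = fully up, 0.010 = fully home against a firm stop. It starts at 0 to 0.003 and stays where it is left. Pressing takes about 7 N at first, and from 0.006 on, where the taper begins to bite, rises to about 13 N at 0.010.
- yellow_tap_turn (a joint): Turn of the like handle of the yellow tap, rad, 0 = at rest; to be left as it is.
- yellow_tap_press (a joint): How far the yellow tap's plug has been pressed down, m, as for the red one; to be left as it is.

How it is judged:
At the end, for the whole second after the job is handed in: The red handle, released and still, stays in line with its pipe within 11 degrees (joint 0.847 to 1.247 rad) with its plug pressed in by more than 8 of its 10 mm; the yellow tap is still at rest (turned less than 0.1 rad, pressed less than 4 mm) (value of joint red_tap_turn between 0.847 and 1.247 rad and value of joint red_tap_press above 0.008 m and velocity of joint red_tap_turn between -0.05 and 0.05 rad/s and value of joint yellow_tap_turn below 0.1 rad and value of joint yellow_tap_press below 0.004 m); the robot touches nothing.
It fails at once if the yellow tap is turned or pressed (value of joint yellow_tap_turn above 0.2 rad or value of joint yellow_tap_press above 0.006 m).
It also fails if it takes over 32 s, if anything falls off the work surface, if the arm or the gripper's body presses on something with over 40 N, if the wrist force passes 120 N, or if a joint passes its speed limit or range.

## Working session

There is one attempt and no reset: what is moved stays moved. The work goes in short steps, Python scripts to look and compute and a tool call to move; the robot and the scene stay as the last step left them, time stands still between calls to the robot, and variables do not carry over. Pictures are saved under pics/ and viewed, at most 10 in all, crops included, and the job is handed in when it is done.

Besides the shell and the picture viewer there is one more tool, called after "Emit:" as name([rows], argument=value, ...), one row to a line, values as JSON. drive_tool: Moves the arm, as the interface text tells. Its arguments: {"type":"object","properties":{"motion":{"type":"array","items":{"type":"array"}},"force":{"type":"number"}},"required":["motion"]}

```bash
mkdir -p pics; python3 - <<'E'
from bench import ctrl
import cv2
s=ctrl.get_state();print(s)
for n in("top","scene"):
    im=ctrl.get_image(n);cv2.imwrite(f"pics/{n}0.png",im[:,:,::-1]);print(ctrl.calibration(n))
print(ctrl.calibration("wrist"))
E
```

```text
{'time': 0.0, 'joint_positions': array([-1.23892089,  0.32181704, -0.07008942,  1.45167263,  0.02259489,
        1.37077056, -0.05687278]), 'qd': array([-6.22661099e-04, -5.00287528e-04,  3.05530415e-03,  1.85308729e-05,
       -7.36277847e-04, -1.53685607e-03,  5.60734794e-04]), 'joint_torque': array([-3.93655755e-04, -4.91303301e+01, -4.03953027e-01, -3.12521839e+01,
       -6.38593105e-02,  4.39890660e-02,  1.83236234e-04]), 'position': array([0.20300268, 0.61705191, 0.29116647]), 'tool_rot': array([-4.96934930e-01, -3.10182939e+00,  2.93562765e-03]), 'ft_force': array([-0.18110976,  0.45480889, -0.2098283 ]), 'torque': array([-0.02601065, -0.04403543,  0.00727542]), 'grip_force': 0.0, 'grip_width': 0.9998935361622371}
{'K': array([[485.0452798 ,   0.        , 257.61518253],
       [  0.        , 485.0452798 , 195.87704539],
       [  0.        ,   0.        ,   1.        ]]), 'origin': array([0.36947509, 0.23925616, 1.0323417 ]), 'attitude': array([ 0.14958611, -0.17960821, -1.69430165])}
{'K': array([[412.82870937,   0.        , 256.76324492],
       [  0.        , 412.82870937, 186.98867109],
       [  0.        ,   0.        ,   1.        ]]), 'origin': array([ 0.18046754, -0.31257848,  0.64915587]), 'attitude': array([ 0.83656613, -0.25436032, -0.59356839])}
{'K': array([[297.31863964,   0.        , 250.29681879],
       [  0.        , 297.31863964, 188.50239191],
       [  0.        ,   0.        ,   1.        ]]), 'tool_from_camera': array([[-4.62932203e-04,  9.54099626e-01,  2.99489047e-01,
         8.42376500e-02],
       [ 9.99999877e-01,  4.95029929e-04, -3.13057327e-05,
        -5.07297822e-04],
       [-1.78124829e-04,  2.99488995e-01, -9.54099738e-01,
        -9.31169546e-02],
       [ 0.00000000e+00,  0.00000000e+00,  0.00000000e+00,
         1.00000000e+00]])}
```

View pics/top0.png

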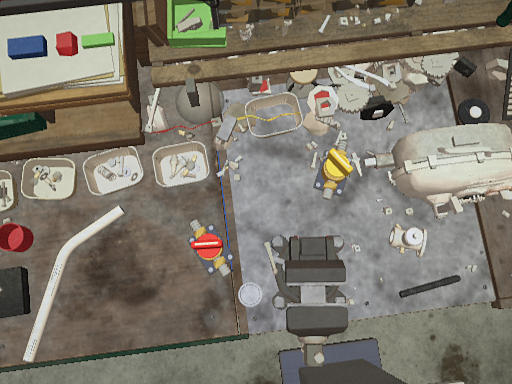

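View pics/scene0.png

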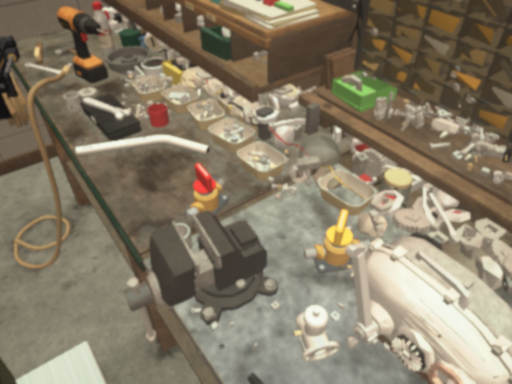

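The top view shows the red tap at about (208,245) with its pipe running from upper left (195,226) to lower right (225,270). The yellow tap is at about (337,165), well clear. The scene view confirms the red paddle is upright, with a vise near it.

```bash
cat >h.py <<'E'
import numpy as np
from scipy.spatial.transform import Rotation as R
from bench import ctrl
def ray(n,p,z):
    c=ctrl.calibration(n);K=c["K"];d=np.array([(p[0]-K[0,2])/K[0,0],-(p[1]-K[1,2])/K[1,1],-1])
    d=R.from_rotvec(c["attitude"]).apply(d);o=c["origin"];return o+d*(z-o[2])/d[2]
def proj(n,P):
    c=ctrl.calibration(n);K=c["K"];q=R.from_rotvec(c["attitude"]).inv().apply(np.array(P)-c["origin"])
    return K[0,2]+K[0,0]*q[0]/-q[2],K[1,2]-K[1,1]*q[1]/-q[2]
E
python3 - <<'E'
from h import *
import cv2
im=cv2.imread("pics/top0.png")
cv2.imwrite("pics/c.png",cv2.resize(im[205:285,160:260],None,fx=7,fy=7,interpolation=cv2.INTER_CUBIC))
s=ctrl.get_state();print(proj("top",s["position"]),R.from_rotvec(s["tool_rot"]).as_matrix())
print(ray("top",(207,243),.109),ray("top",(337,165),.109),ray("top",(315,250),.1), proj("top",(0,0,0)))
E
```

```text
(np.float64(2.9189442520152795), np.float64(453.81207788678597)) [[-9.49943106e-01  3.12422632e-01 -4.41281175e-04]
 [ 3.12422926e-01  9.49941641e-01 -1.67167085e-03]
 [-1.03076442e-04 -1.72585855e-03 -9.99998505e-01]]
[0.48221236 0.31675308 0.109     ] [0.60215167 0.0457366  0.109     ] [0.44302204 0.11345299 0.1       ] (np.float64(401.5732126737654), np.float64(473.6232958966723))
```

View pics/c.png

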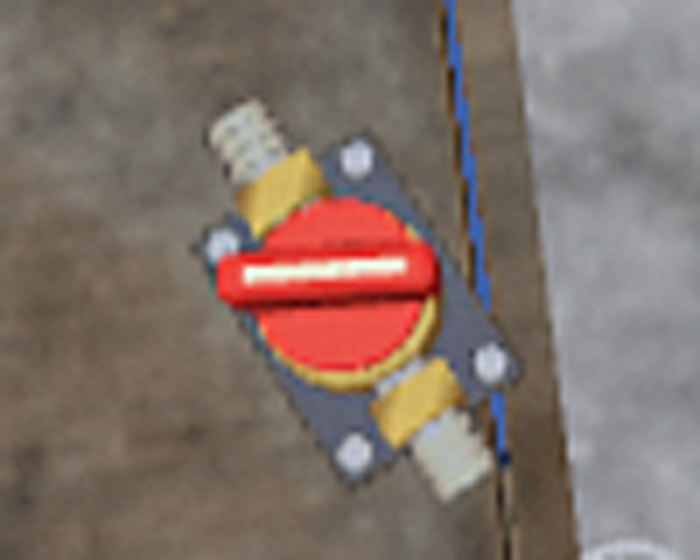

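```bash
python3 - <<'E'
from h import *
f=lambda u,v,z:ray("top",(160+u/7-.43,205+v/7-.43),z)
a,b=f(244,275,.109),f(408,265,.109);m=(a+b)/2;d=b-a
p,q=f(240,130,.028),f(462,475,.028);e=q-p
ang=lambda v:np.degrees(np.arctan2(v[1],v[0]))
print("paddle",m,np.linalg.norm(d),ang(d)); print("pipe",(p+q)/2,np.linalg.norm(e),ang(e))
B=np.array([f(*x,.011) for x in((222,245),(357,160),(490,363),(353,453))]);print("bolts",B.mean(0),ang(B[2]-B[1]),ang(B[3]-B[0]))
print("collar",f(345,283,.07))
for x in((275,235),(275,300),(345,235)):print("vise",ray("top",x,.1))
s=ctrl.get_state();M=R.from_rotvec(s["tool_rot"]).as_matrix();print("tooly",ang(M[:,1]),"x",ang(M[:,0]))
w=np.array([m[0],m[1],.30])-s["position"];print("shift tool cm",M.T@w*100)
E
```

```text
paddle [0.48215567 0.31839382 0.109     ] 0.04463256594726811 -93.95848343583475
pipe [0.48208541 0.31934827 0.028     ] 0.12224311719724704 -153.90494094449434
bolts [0.4826552  0.31921494 0.011     ] -153.67475290820894 -154.23106766945637
collar [0.48254896 0.31681131 0.07      ]
vise [0.48165434 0.18564639 0.1       ]
vise [0.36005609 0.2025484  0.1       ]
vise [0.46409649 0.05144058 0.1       ]
tooly 71.79468159461138 x 161.79469178727985
shift tool cm [-35.84805444 -19.65448815  -0.836834  ]
```

Emit:
drive_tool([
  [[-3.6,-1.97,0],[0,0,0],1],
  [[-3.6,-1.97,0],[0,0,0],1],
  [[-3.6,-1.97,0],[0,0,0],1],
  [[-3.6,-1.97,0],[0,0,0],1],
  [[-3.6,-1.97,0],[0,0,0],1],
  [[-3.6,-1.97,0],[0,0,0],1],
  [[-3.6,-1.97,0],[0,0,0],1],
  [[-3.6,-1.97,0],[0,0,0],1],
  [[-3.6,-1.97,0],[0,0,0],1],
  [[-3.4,-1.92,0],[0,0,0],1],
])

```text
time: 1.35
position: [0.4825, 0.3176, 0.2919]
tool_rot: [-0.497, -3.102, 0.001]
ft_force: [0.2, 0.6, 0.4]
grip_width: 1.006
grip_force: 0.0
```

Emit:
drive_tool([
  [[0,0,0],[0,0,8.4],1],
  [[0,0,0],[0,0,8.4],1],
  [[0,0,0],[0,0,8.4],1],
  [[0,0,0],[0,0,8.4],1],
  [[0,0,0],[0,0,8.4],1],
  [[0,0,0],[0,0,8.4],1],
  [[0,0,0],[0,0,8.4],1],
  [[0,0,0],[0,0,8.4],1],
  [[0,0,0],[0,0,8.6],1],
  [[0,0,0],[0,0,0],1],
])

```text
time: 2.6
position: [0.4816, 0.3188, 0.2919]
tool_rot: [-2.296, -2.144, 0.001]
ft_force: [-0.5, -0.4, 0.0]
grip_width: 0.997
grip_force: 0.0
```

```bash
cat >>h.py <<'E'
def wpix(s,P):
    c=ctrl.calibration("wrist");K=c["K"];T=c["tool_from_camera"];M=R.from_rotvec(s["tool_rot"]).as_matrix()
    q=T[:3,:3].T@(M.T@(np.array(P)-s["position"])-T[:3,3]);q=q*[1,-1,-1]
    t=np.arctan2(np.hypot(q[0],q[1]),q[2]);r=K[0,0]*t/np.hypot(q[0],q[1]);return K[0,2]+r*q[0],K[1,2]+r*q[1]
def wray(s,p,z):
    c=ctrl.calibration("wrist");K=c["K"];T=c["tool_from_camera"];M=R.from_rotvec(s["tool_rot"]).as_matrix()
    u=np.array([p[0]-K[0,2],p[1]-K[1,2]]);r=np.hypot(*u);t=r/K[0,0]
    d=M@T[:3,:3]@np.array([np.sin(t)*u[0]/r,-np.sin(t)*u[1]/r,-np.cos(t)]);o=s["position"]+M@T[:3,3]
    return o+d*(z-o[2])/d[2]
def ang(v):return np.degrees(np.arctan2(v[1],v[0]))
def st():
    s=ctrl.get_state();M=R.from_rotvec(s["tool_rot"]).as_matrix()
    print("t",s["time"],"pos",s["position"].round(4),"y",ang(M[:,1]).round(2),"tilt",M[:2,2].round(4),"F",s["ft_force"].round(1),"Tq",s["torque"].round(2),"w",round(s["grip_width"],3),s["grip_force"],"q",s["joint_positions"].round(2));return s,M
E
python3 - <<'E'
from h import *
import cv2
s,M=st();im=ctrl.get_image("wrist");cv2.imwrite("pics/w1.png",im[:,:,::-1])
print(wpix(s,(.4823,.3188,.109)))
E
```

```text
t 2.6 pos [0.4816 0.3188 0.2919] y -3.91 tilt [-0.0005 -0.0005] F [-0.5 -0.4  0. ] Tq [-0.1   0.04  0.03] w 0.997 0.0 q [-0.88  0.17  0.28  1.65 -0.05  1.33 -0.66]
(np.float64(252.7976405314493), np.float64(184.46432647092757))
```

View pics/w1.png

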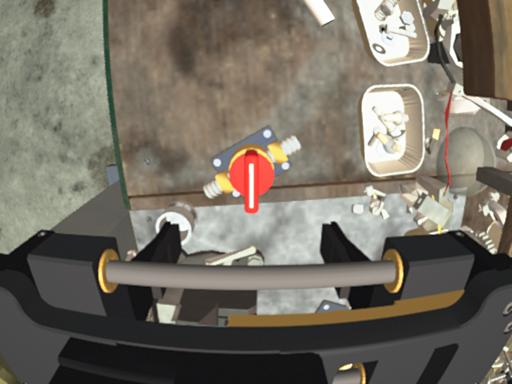

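The wrist view shows the paddle's white line at about (251, 158–205), centred between the fingers. That is within 3 px of the prediction (252.8, 184.5), so I'll descend and grip.

Emit:
drive_tool([
  [[0,0.06,3],[0,0,0],1],
  [[0,0,3],[0,0,0],1],
  [[0,0,3],[0,0,0],1],
  [[0,0,2.5],[0,0,0],1],
  [[0,0,2],[0,0,0],1],
  [[0,0,1.4],[0,0,0],1],
  [[0,0,0],[0,0,0],1],
], force=30)

```text
time: 3.52
position: [0.4819, 0.3185, 0.1422]
tool_rot: [-2.297, -2.144, 0.003]
ft_force: [0.7, 0.1, -0.2]
grip_width: 1.002
grip_force: 0.0
```

Emit:
drive_tool([
  [[0,0,0],[0,0,0],-1],
  [[0,0,0],[0,0,0],-1],
  [[0,0,0],[0,0,0],-1],
  [[0,0,0],[0,0,0],-1],
  [[0,0,0],[0,0,0],-1],
  [[0,0,0],[0,0,0],-1],
  [[0,0,0],[0,0,0],-1],
  [[0,0,0],[0,0,0],-1],
], force=30)

```text
time: 4.53
position: [0.4824, 0.3189, 0.1433]
tool_rot: [-2.298, -2.142, -0.0]
ft_force: [-0.3, 0.1, 1.3]
grip_width: 0.17
grip_force: 0.0
```

```bash
python3 -c "
from h import *
st()"
```

```text
t 4.525 pos [0.4824 0.3189 0.1433] y -4.01 tilt [0.     0.0001] F [-0.3  0.1  1.3] Tq [-0.09  0.08 -0.02] w 0.17 0.0 q [-0.86  0.29  0.27  1.81 -0.09  1.05 -0.63]
```

Emit:
drive_tool([
  [[0,0,0],[0,0,0],-1],
  [[0,0,0],[0,0,0],-1],
  [[0,0,0],[0,0,0],-1],
])

```text
time: 4.9
position: [0.4823, 0.3189, 0.1433]
tool_rot: [-2.298, -2.142, 0.0]
ft_force: [-0.3, 0.3, -0.1]
grip_width: 0.16
grip_force: 30.0
```

Emit:
drive_tool([
  [[0,0,0.05],[0,0,6],-1],
  [[0,0,0.05],[0,0,6],-1],
  [[0,0,0.05],[0,0,6],-1],
  [[0,0,0.05],[0,0,6],-1],
  [[0,0,0.05],[0,0,6],-1],
  [[0,0,0.05],[0,0,6],-1],
  [[0,0,0.05],[0,0,6],-1],
  [[0,0,0.05],[0,0,6],-1],
  [[0,0,0.05],[0,0,6],-1],
  [[0,0,0.05],[0,0,6],-1],
  [[0,0,0],[0,0,0],-1],
])

```text
time: 6.28
position: [0.4833, 0.3183, 0.1393]
tool_rot: [3.061, 0.704, 0.002]
ft_force: [-1.0, -1.8, 5.6]
grip_width: 0.163
grip_force: 30.0
```

```bash
python3 -c "
from h import *
st()"
```

```text
t 6.275 pos [0.4833 0.3183 0.1393] y -64.09 tilt [ 0.0014 -0.0003] F [-1.  -1.8  5.6] Tq [-0.65  0.23 -0.02] w 0.163 30.001445319503546 q [-0.99  0.31  0.43  1.82 -0.14  1.04 -1.63]
```

Emit:
drive_tool([
  [[0,0,0.1],[0,0,0],-1],
  [[0,0,0.1],[0,0,0],-1],
  [[0,0,0.1],[0,0,0],-1],
  [[0,0,0.1],[0,0,0],-1],
  [[0,0,0.1],[0,0,0],-1],
  [[0,0,0.1],[0,0,0],-1],
  [[0,0,0],[0,0,0],-1],
])

```text
time: 7.15
position: [0.4834, 0.3182, 0.1346]
tool_rot: [3.061, 0.705, 0.002]
ft_force: [-2.5, -4.1, 13.3]
grip_width: 0.155
grip_force: 30.0
```

Emit:
drive_tool([
  [[0,0,0.1],[0,0,0],-1],
  [[0,0,0.1],[0,0,0],-1],
  [[0,0,0.1],[0,0,0],-1],
  [[0,0,0],[0,0,0],-1],
])

```text
time: 7.65
position: [0.4836, 0.3183, 0.1344]
tool_rot: [-3.06, -0.705, -0.001]
ft_force: [-8.6, -8.2, 30.1]
grip_width: 0.158
grip_force: 30.0
```

Pressing force rose to 30 N with no further travel, so the plug is home against its stop. I'll relieve the load, open, and lift off.

Emit:
drive_tool([
  [[0,0,-0.2],[0,0,0],-1],
  [[0,0,0],[0,0,0],-1],
  [[0,0,0],[0,0,0],0.0],
  [[0,0,0],[0,0,0],0.0],
  [[0,0,0],[0,0,0],0.0],
  [[0,0,0],[0,0,0],0.0],
  [[0,0,0],[0,0,0],0.0],
  [[0,0,-1],[0,0,0],0.0],
  [[0,0,-3],[0,0,0],0.0],
  [[0,0,-4],[0,0,0],0.0],
  [[0,0,-4],[0,0,0],0.0],
  [[0,0,-3],[0,0,0],0.0],
])

```text
time: 9.15
position: [0.4829, 0.319, 0.2842]
tool_rot: [-3.06, -0.706, -0.004]
ft_force: [0.6, 0.7, -0.0]
grip_width: 0.499
grip_force: 0.0
```

```bash
python3 - <<'E'
from h import *
import cv2
s,M=st();im=ctrl.get_image("wrist");cv2.imwrite("pics/w2.png",cv2.resize(im[110:270,150:350,::-1],None,fx=3.5,fy=3.5,interpolation=cv2.INTER_CUBIC))
print(wpix(s,(.4823,.3188,.1)))
E
```

```text
t 9.15 pos [0.4829 0.319  0.2842] y -64.02 tilt [0.0022 0.002 ] F [ 0.6  0.7 -0. ] Tq [-0.05  0.1  -0.01] w 0.499 0.0 q [-1.02  0.18  0.45  1.66 -0.08  1.32 -1.68]
(np.float64(251.1805158370361), np.float64(183.92131799564297))
```

View pics/w2.png

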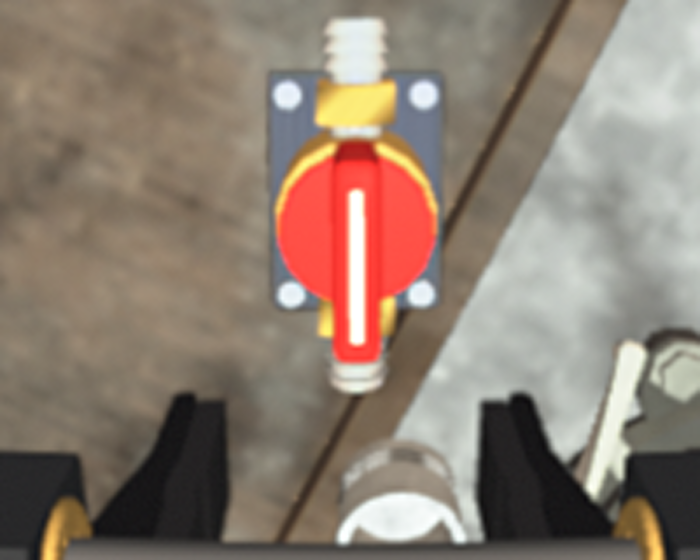

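The crop shows the white line at (357, 190–345), upright and in line with the pipe. The released handle has stayed there.

```bash
python3 -c "
from bench import ctrl
print(ctrl.close_job())"
```

```text
the job is handed in; nothing more can be done
None
```

I turned the red tap in line with its pipe and pressed its plug home (30 N with no further travel). After I let go it stayed put in the wrist camera picture. The yellow tap was not touched, and I handed the job in at about 9 s of the 32 s; the hand-in gave no verdict.

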